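# Square a dental cast on an indexing slide and index it to the green station

### The arm

A 6-joint arm with a two-finger parallel gripper is mounted at the origin on the work surface. World frame = base frame: x ahead of the robot, y to its left, z up, the work surface at z = 0. Lengths are in m, angles in rad, forces in N, time in s.
With the tool pointing down it reaches from about 0.425 to 0.95 m from the base axis. Payload 3.5 kg.
Tool frame: the origin (TCP) lies midway between the tips of the shut fingers; the grasp point (between the pads) lies 19 mm behind it (ctrl.tcp_to_grasp is the distance from the TCP to the grasp point, in m); z points along the fingers, x is the direction in which the jaws open and shut, and the axes are right-handed (so a half turn about z gives the same grasp; the last joint's range is limited). The gripper opens to 85 mm and grips with 20 to 120 N. Pads are 22 mm wide; open, the fingers measure 114 mm over their backs; the gripper's body (76 mm by 85 mm) begins 54 mm behind the grasp point. The pads swing forward as they close: fully open they stand 13 mm farther back than shut.
Start: joints at [-1.407, 0.286, 1.577, -0, 1.279, -0.15], TCP at [0.208, -0.642, 0.231] pointing down, gripper open.
Joint ranges: [-2.77, 2.77], [-0.9, 2.22], [0.21, 2.48], [-1.53, 4.67], [0.24, 2.81], [-2.84, 2.84]. Speed limits (rad/s): [2.79, 2.79, 3.14, 3.14, 3.14, 3.14].

### API

Orientations are given as a unit quaternion [x, y, z, w].
In Python, from plant import ctrl, cams, workorder, spotter gives the robot as it stands. The module is installed in compiled form; this text tells all that it offers.
- The arm moves only by the tool send_rows, never from a script. Its argument "motion" is one flat list of numbers, 5 for each row, row after row: the shift along the tool's x, y, z in cm, then the turn about the tool's z in rad, then the finger opening in cm, from 0 to 8.54. In form: [tx, ty, tz, spin, gripper, tx, ty, tz, spin, gripper, ...]. A call has 1 to 12 rows; each row shifts and turns the pose as measured when the row begins, along the tool's axes as they then stand; what a row does not reach is not made up. A row lasts 1/10 s, in which the tool goes at most 50 mm and 8.59 degrees, less where a joint would pass 70% of its speed; a pose out of reach is approached as far as the arm can. A call is refused whole if a number of a shift passes 5 or a number of a turn 0.15, either way. A call with a gripper value outside its range is refused whole. The fingers move at their own pace and stop on an object; "grip_force" is the grip in N (left out, the last holds). Time passes only in rows, so rows that do not move let the fingers close. It gives the time, the measured TCP pose, the force and the opening at its end, in the units of the state.
- ctrl.get_state(): the state, without advancing time (a new reading comes with each control period).
- cams.read_camera(name): name is "scene" or "top" or "wrist"; returns (picture, depth): 420x560x3 uint8, red, green, blue; 420x560 float32, m along the optical axis (not along the pixel's ray), 0 where there is no reading.
- cams.camera_params(name): a dict with "fx", "fy", "cx", "cy" (pixels), "xyz" and "attitude" of the camera in the world; the wrist camera has in their place "mount" (4x4, takes a point from camera to tool coordinates, whose origin is the TCP and whose axes are the tool frame's). Camera axes: x right, y down, z forward; pixel columns grow to the right and rows downward; lengths in m; the calibration is good to about 2 mm. A picture is of the moment at which its call begins: read the wrist's pose just before it. camera_params takes no time and is no camera call.
- workorder.sign_off(): hands the job in, once; it reports no verdict.
Trained networks look in the newest picture that a camera, given by its name, has taken for a name from the list of things; names that differ only in an ending like _2 or _b are one class to them, and where a whole thing is asked for, a point or a joint stands for the part that bears it (a point fixed in the world has none). Each returns a list of dicts, best first, with "conf" (0 to 1); they miss things now and then, are a little off and sometimes report something else, mostly with a low value. They report only what shows in the picture. A call takes as long as a camera call. They do not tell look-alikes from the thing itself.
- spotter.trace(target, camera): "mask" (420x560 bool, what is visible of it) and "bbox" ([left, top, width, height] in pixels, round what is visible of it).
The state is a dict: "time": time; "qpos": joint angles; "dq": joint speeds; "joint_efforts": joint torques, N m; "eef_pos": TCP position; "tcp_rot": TCP orientation; "contact_force": force on the tool from outside, world axes, zero at the start; "wrist_torque": the same for the moment, N m; "opening": opening from 0.0 (shut) to 1.0 (fully open).
Only numpy, scipy, OpenCV 4.12 (cv2) and the standard library are available. Lean on these libraries where they do the work, as an engineer would, in place of code of your own. Each camera call takes 0.05 s, during which the arm holds its last target.

### The job

With the carriage still locked where it is, first push the dental cast along the carriage bed, without lifting it, until it sits square and flush against both black fences. Then pull up the red spring plunger knob, move the carriage to the hole at the green tag and let the plunger snap fully home there, with the cast still square against both fences. Do not disturb the bottle, cup, dish or handpiece around the slide.

Things in the scene. Friction and masses are not known exactly. Their poses are not given: they have to be found in the camera images.
- slide_base: Fixed blue base plate, 10 mm thick, local x -72 to +98, y -130 to +130 mm. Origin on the bench; x points from the robot towards the steel hole bar, y along the travel, z up; yaw varies. Bar at x = +60 mm, 26 mm wide, top at z = 28 mm; five 10 mm holes at y = -64, -32, 0, 32, 64 mm. Tags (1 green, 3 white; tops at z = 20 mm) at x = +86 mm beside all holes but the middle one
- carriage (a joint): Travel of the aluminium carriage along the slide's +y (m): 0 at the middle hole, where it starts locked; end stops at +-0.072. About 1 kg, friction about 1 N. Its bed spans slide x -65 to +33, y -49 to +43 mm (at joint 0), top 35 mm above the bench, with fences on the +x and +y edges, open at -x and -y
- plunger (a joint): Lift of the spring plunger (m): 0 home, 0.012 fully pulled. Its 8 mm round-nosed pin goes 8 mm into a hole and is out of it at 0.008. Between holes it rides on the bar at about 0.008 and drops by its spring into any hole it comes over (within 2 mm of centre it centres itself, 1 mm play). Spring: about 4 N home, 8 N fully pulled, downwards
- knob_grip (a point): Centre of the red plunger knob: upright cylinder, 26 mm diameter, 22 mm high, 60 to 82 mm above the bench when home. Rides with the carriage at slide x = +60 mm, y = carriage joint. Under it a 17 mm housing, top at 54 mm. Free for 40 mm either way along the slide's y; a fence (top 48 mm) starts 27 mm from its axis towards -x
- pin_axis (a point): On the axis of the plunger's pin, at the height of the hole bar's top (28 mm); rides with the carriage
- green_hole (a point): Centre of the mouth of the hole at the green tag, on top of the hole bar (28 mm above the bench); the green tag itself is 26 mm farther along the slide's +x
- corner (a point): Inside corner of the two black fences (slick plastic, friction about 0.2) on the carriage, at bed level (35 mm above the bench); axes parallel to the slide's. One fence (inner face x = 0, 13 mm high) runs along y, the other (inner face y = 0, 13 mm high) along x. The bed reaches from here 92 mm to -x and 86 mm to -y
- cast_center (a point): Loose dental cast: tan block 56 (its x) x 48 (y) x 20 mm, cream teeth on top reaching 30 mm above its underside; 0.1 to 0.25 kg. The point is the block's centre, 10 mm over the bed. It starts 10 to 24 mm from its place in both directions and up to 0.35 rad askew. Flush and square: at corner x = -28, y = -24 mm, axes parallel to the corner's
- bottle: Loose small white bottle with orange label, 40 mm diameter, 105 mm high, standing past one end of the slide; origin under its centre. Leave alone
- cup: Loose amber glass cup, 56 mm diameter, 60 mm high, standing past the other end; origin under its centre. Leave alone
- dish: Loose shallow glass dish, 84 mm diameter, 15 mm high, on the robot's side of the slide; origin under its centre. Leave alone
- handpiece: Loose blue handpiece, 22 mm thick, 135 mm long, lying on the bench beyond the slide; origin under its middle. Leave alone
Not all that is in view belongs to the job. Leave any purple look-alike of the part that bears cast_center alone.

How it is judged:
On the way, in this order (a step that is already met when the one before it is completed fails the run):
1. the cast is square and flush against both fences while the carriage is still locked in its first hole (x of cast_center in the frame of corner between -0.031 and -0.025 m and y of cast_center in the frame of corner between -0.027 and -0.021 m and z of cast_center in the frame of corner between 0.006 and 0.014 m and angle between the x axis of cast_center and the x axis of corner, either way round below 0.05 rad and value of joint carriage between -0.004 and 0.004 m and value of joint plunger below 0.002 m), for 0.2 s.
2. the plunger is pulled out of its hole (value of joint plunger above 0.006 m), for 0.05 s.
At the end, for the whole second after the job is handed in: Plunger home (lift under 1.5 mm), its axis within 3 mm of the green-tag hole, carriage at rest; cast on the bed within 3 mm of flush with both fences and 0.05 rad of square; bottle, cup, dish and handpiece within 15 mm of their starts (value of joint plunger below 0.0015 m and horizontal distance between pin_axis and green_hole below 0.003 m and velocity of joint carriage between -0.005 and 0.005 m/s and x of cast_center in the frame of corner between -0.031 and -0.025 m and y of cast_center in the frame of corner between -0.027 and -0.021 m and z of cast_center in the frame of corner between 0.006 and 0.014 m and angle between the x axis of cast_center and the x axis of corner, either way round below 0.05 rad and distance of each of bottle, cup, dish, handpiece from where it was at the start of the episode below 0.015 m); the robot touches nothing.
It fails at once if the cast is lifted off the bed or tipped (z of cast_center in the frame of corner above 0.018 m or angle between cast_center's own z axis and vertical above 0.25 rad).
It fails at once if a bystander is shoved or knocked over (distance of any of bottle, cup, dish, handpiece from where it was at the start of the episode above 0.02 m or angle between any of bottle, cup, dish's own z axis and vertical above 0.3 rad).
It also fails if it takes over 64 s, if anything falls off the work surface, if the arm or the gripper's body presses on something with over 40 N, if the wrist force passes 120 N, or if a joint passes its speed limit or range.

## Working session

There is one attempt and no reset: what is moved stays moved. The work goes in short steps, Python scripts to look and compute and a tool call to move; the robot and the scene stay as the last step left them, time stands still between calls to the robot, and variables do not carry over. Pictures are saved under pics/ and viewed, and the job is handed in when it is done.

Besides the shell and the picture viewer there is one more tool, called after ">>>" as name(argument=value, ...) on one line, values as JSON. send_rows: Moves the arm, as the interface text tells. Its arguments: {"type":"object","properties":{"motion":{"type":"array","items":{"type":"number"}},"grip_force":{"type":"number"}},"required":["motion"]}

```bash
mkdir -p pics
cat > h.py <<'E'
import numpy as np, cv2
from plant import ctrl,cams,workorder,spotter
from scipy.spatial.transform import Rotation as R
def snap(n,f):
    p,d=cams.read_camera(n); cv2.imwrite('pics/'+f+'.png',p[:,:,::-1]); np.savez('pics/'+f+'.npz',p=p,d=d); return p,d
def T(n,st=None):
    c=cams.camera_params(n)
    if n=='wrist':
        st=st or ctrl.get_state(); M=np.eye(4);M[:3,:3]=R.from_quat(st['tcp_rot']).as_matrix();M[:3,3]=st['eef_pos'];return c,M@np.array(c['mount'])
    M=np.eye(4);a=np.array(c['attitude']);M[:3,:3]=a if a.shape==(3,3) else R.from_quat(a).as_matrix();M[:3,3]=c['xyz'];return c,M
def cloud(n,d,st=None):
    c,M=T(n,st);v,u=np.mgrid[:420,:560]
    P=np.stack([(u-c['cx'])/c['fx']*d,(v-c['cy'])/c['fy']*d,d],-1);return P@M[:3,:3].T+M[:3,3]
def plane(n,u,v,z,st=None):
    c,M=T(n,st);r=M[:3,:3]@np.array([(u-c['cx'])/c['fx'],(v-c['cy'])/c['fy'],1]);return M[:3,3]+r*(z-M[2,3])/r[2]
E
python3 - <<'E'
from h import *
print(ctrl.get_state())
for n in('scene','top'):
    print(cams.camera_params(n)); snap(n,n+'0')
E
```

```text
{'time': 0.0, 'qpos': array([-1.40698134e+00,  2.87208723e-01,  1.57817563e+00, -3.35978414e-05,
        1.27858049e+00, -1.50020053e-01]), 'dq': array([ 0.00060437,  0.00011644,  0.00116089, -0.00048052, -0.00046317,
        0.00070498]), 'joint_efforts': array([-5.45315543e-04, -4.05983627e+01, -2.92627251e+01, -2.01315484e-04,
        5.67277035e-03,  1.18966810e-05]), 'eef_pos': array([ 0.20827815, -0.64137655,  0.2299192 ]), 'tcp_rot': array([ 0.80892398, -0.58791205, -0.00085575, -0.00082144]), 'contact_force': array([-0.53050523,  0.18988817, -1.03793977]), 'wrist_torque': array([ 0.00037666, -0.02071925,  0.01204938]), 'opening': 0.9964409240284018}
{'fx': 444.8245504730926, 'fy': 444.8245504730926, 'cx': 275.4957659943295, 'cy': 210.6126812743194, 'xyz': array([ 0.97695025, -0.36693687,  0.68852671]), 'attitude': array([ 0.85479575,  0.36022285, -0.14505055, -0.34427323])}
{'fx': 427.93094019085316, 'fy': 427.93094019085316, 'cx': 284.0808995399965, 'cy': 213.4962294037131, 'xyz': array([0.40352214, 0.03373617, 0.90771709]), 'attitude': array([-0.69605604,  0.71312676, -0.05619719,  0.06162863])}
```

View pics/scene0.png

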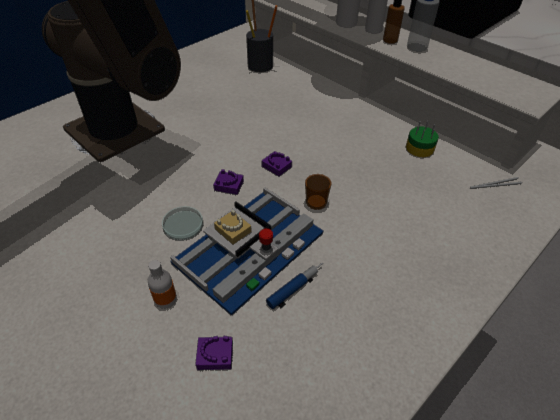

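View pics/top0.png

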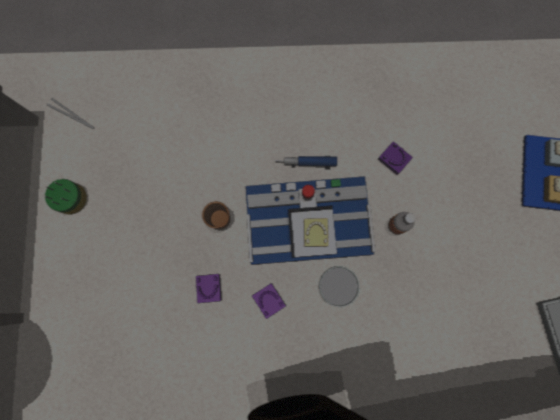

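Run:
```python
from h import *
for n,box in(('top',(230,160,160,120)),('scene',(150,170,190,160))):
    z=np.load(f'pics/{n}0.npz');p=z['p'];x,y,w,h=box
    cv2.imwrite(f'pics/{n}0c.png',cv2.resize(p[y:y+h,x:x+w,::-1],None,fx=800/w if n=='top' else 4.2,fy=5 if n=='top' else 3.75 if 0 else (5 if n=='top' else 4.2) if n=='top' else 3.75))
    for t in('knob_grip','cast_center','slide_base','bottle','cup','dish','handpiece'):
        r=spotter.trace(t,n) if 0 else []
p,d=snap('top','top1')
for t in('knob_grip','cast_center','slide_base','bottle','cup','dish','handpiece'):
    P=cloud('top',d)
    for r in spotter.trace(t,'top')[:4]:
        q=P[r['mask']&(d>0)]
        print(t,round(r['conf'],2),r['bbox'],np.median(q,0).round(3),np.percentile(q[:,2],[5,95]).round(3))
```

```text
knob_grip 0.56 [305.4, 185.3, 11.6, 8.6] [ 0.587 -0.01   0.082] [0.079 0.084]
cast_center 0.98 [301.0, 214.7, 24.1, 36.7] [ 0.508 -0.025  0.055] [0.035 0.065]
cast_center 0.93 [250.7, 286.6, 33.4, 33.5] [0.374 0.074 0.02 ] [0.017 0.03 ]
cast_center 0.9 [378.6, 139.9, 35.5, 33.1] [ 0.669 -0.201  0.02 ] [0.012 0.029]
cast_center 0.61 [197.8, 276.1, 27.3, 23.7] [0.402 0.196 0.02 ] [0.016 0.03 ]
slide_base 0.63 [246.5, 179.9, 126.9, 86.2] [ 0.539 -0.003  0.018] [0.007 0.045]
slide_base 0.53 [287.5, 157.2, 50.6, 13.7] [ 0.666 -0.024  0.019] [0.01  0.023]
bottle 0.81 [388.7, 211.7, 26.1, 24.5] [ 0.52  -0.192  0.07 ] [0.021 0.105]
cup 0.78 [205.3, 203.8, 21.1, 23.8] [0.553 0.181 0.029] [0.003 0.061]
dish 0.72 [318.1, 266.3, 44.9, 42.1] [ 0.4   -0.073  0.003] [0.    0.015]
dish 0.41 [202.9, 202.1, 27.6, 25.1] [0.552 0.181 0.029] [0.003 0.061]
handpiece 0.72 [281.6, 155.4, 56.6, 15.7] [ 0.667 -0.024  0.019] [0.01  0.023]
handpiece 0.48 [303.0, 185.6, 12.2, 11.0] [ 0.586 -0.01   0.081] [0.068 0.084]
handpiece 0.25 [331.7, 176.9, 9.8, 11.5] [ 0.616 -0.073  0.019] [0.015 0.022]
```

View pics/top0c.png

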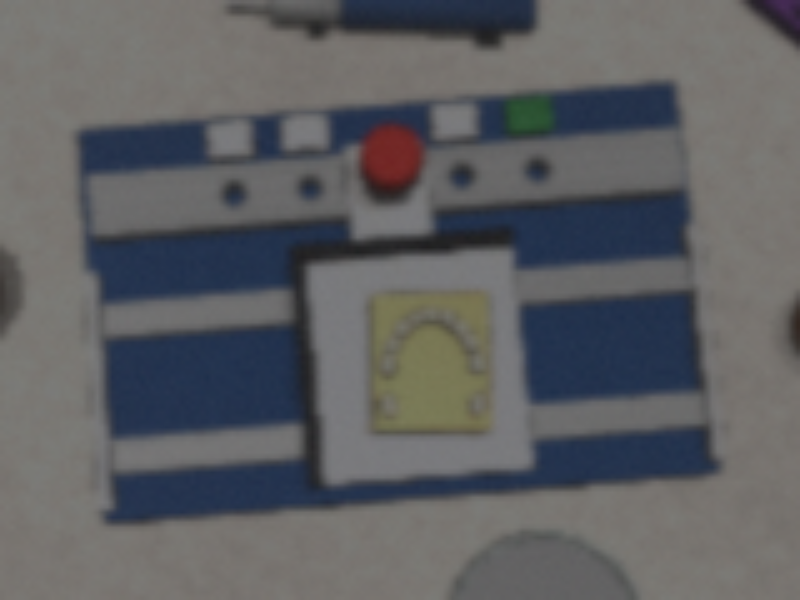

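View pics/scene0c.png

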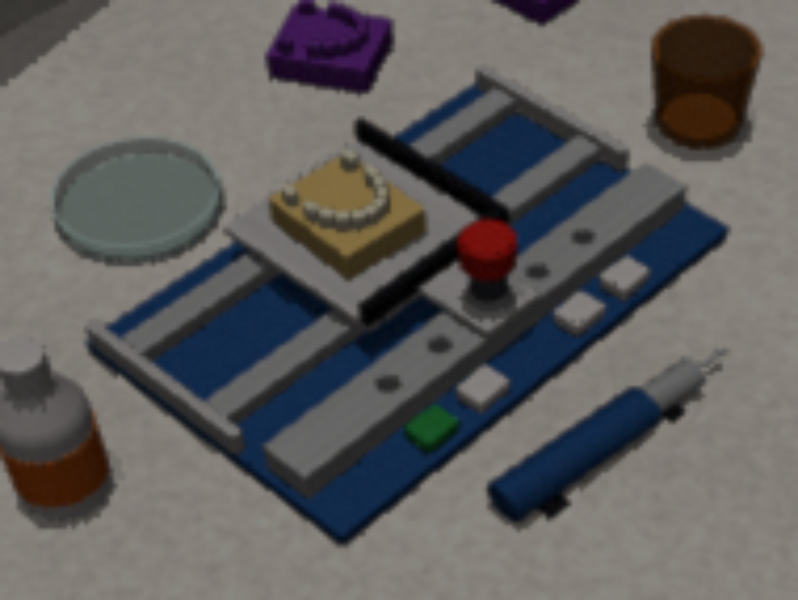

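Run:
```python
from h import *
p=np.load('pics/top0.npz')['p']
f=lambda x,y,z:plane('top',230+(x+.5)/5-.5,160+(y+.5)/5-.5,z)
A=[];B=[]
for (x,y),yy in zip([(234,193),(310,187),(461,175),(537,169)],[64,32,-32,-64]): A.append((60,yy));B.append(f(x,y,.028)[:2])
for (x,y),yy in zip([(230,139),(305,132),(455,121),(529,114)],[64,32,-32,-64]): A.append((86,yy));B.append(f(x,y,.02)[:2])
A=np.array(A)/1000.;B=np.array(B)
a=A-A.mean(0);b=B-B.mean(0);th=np.arctan2((a[:,0]*b[:,1]-a[:,1]*b[:,0]).sum(),(a*b).sum())
Rm=np.array([[np.cos(th),-np.sin(th)],[np.sin(th),np.cos(th)]]);o=B.mean(0)-Rm@A.mean(0)
print(th,o,(B-(A@Rm.T+o))*1000)
k=f(392,158,.082)[:2];print('knob meas',k,'pred',Rm@[.06,0]+o)
# cast: block top corners
m=cv2.inRange(cv2.cvtColor(p[:,:,::-1],cv2.COLOR_BGR2HSV),(15,60,40),(40,255,255));m[:210]=0;m[:,:295]=0;m[:,345:]=0;m[255:]=0
m=cv2.morphologyEx(m,cv2.MORPH_CLOSE,np.ones((3,3)))
c=max(cv2.findContours(m,0,2)[0],key=cv2.contourArea)
bx=cv2.boxPoints(cv2.minAreaRect(c));W=np.array([plane('top',*q,.055)[:2] for q in bx]);print(bx,np.linalg.norm(np.diff(W,axis=0),axis=1))
L=(W-o)@Rm*1000;print(L.round(1),L.mean(0))
# crn in slide: (33,43)
d=L[1]-L[0];print(np.degrees(np.arctan2(d[1],d[0])))
np.savez('slide.npz',th=th,o=o)
```

```text
0.05615241610271721 [ 0.52800249 -0.0130234 ] [[ 0.34943796 -0.12681567]
 [ 0.31125744 -0.11622829]
 [ 0.24689759  0.30029731]
 [ 0.21004066  0.28691093]
 [-0.49985103 -0.17884174]
 [-0.06475654 -0.18374636]
 [-0.50053474 -0.18449256]
 [-0.05249134  0.20291638]]
knob meas [ 0.58604948 -0.00976341] pred [ 0.58790792 -0.00965602]
[[304. 219.]
 [327. 219.]
 [327. 245.]
 [304. 245.]] [0.0463129  0.05246802 0.04584579]
[[  7.6  11.4]
 [  3.8 -34.8]
 [-48.4 -29.8]
 [-44.7  15.9]] [-20.42493839  -9.31752507]
-94.64499413418915
```

>>> send_rows(motion=[0,0,0,0.129,0,0,0,0,0.129,0,-3.78,-1.98,0,0,0,-3.78,-1.98,0,0,0,-3.78,-1.98,0,0,0,-3.78,-1.98,0,0,0,-3.78,-1.98,0,0,0,-3.78,-1.98,0,0,0,-3.78,-1.98,0,0,0,-3.78,-1.98,0,0,0,-3.78,-1.98,0,0,0,-3.78,-1.98,0,0,0], grip_force=40)

```text
time: 1.7
eef_pos: [0.3933, -0.2471, 0.2313]
tcp_rot: [0.719, -0.695, 0.003, 0.001]
contact_force: [1.2, 0.2, 0.1]
opening: 0.003
```

```bash
cat >> h.py <<'E'
z=np.load('slide.npz');th=float(z['th']);o=z['o'];Rs=np.array([[np.cos(th),-np.sin(th)],[np.sin(th),np.cos(th)]])
def s2w(p): return Rs@np.array(p)/1000+o
def w2s(p): return (np.array(p)[...,:2]-o)@Rs*1000
def stat():
    st=ctrl.get_state();M=R.from_quat(st['tcp_rot']).as_matrix()
    tx=w2s(st['eef_pos']);ang=np.arctan2(M[1,0],M[0,0])-(th-np.pi/2)
    print('t',round(st['time'],2),'slide mm',tx.round(1),'z',(st['eef_pos'][2]*1000).round(1),'yawerr',round((ang+np.pi)%(2*np.pi)-np.pi,4),'F slide',(Rs.T@st['contact_force'][:2]).round(1),round(st['contact_force'][2],1),'open',round(st['opening'],3),'tilt',M[:2,2].round(4))
    return st
E
python3 -c "
from h import *
stat();print(cams.camera_params('wrist'))"
```

```text
t 1.7 slide mm [-147.6 -226.1] z 231.3 yawerr -0.0224 F slide [1.2 0.1] 0.1 open 0.003 tilt [ 0.0036 -0.0052]
{'fx': 349.55585844323656, 'fy': 349.55585844323656, 'cx': 274.99764347847884, 'cy': 213.57870816411537, 'mount': array([[ 9.99999991e-01, -1.31079205e-04, -2.19055498e-06,
        -2.13157305e-04],
       [ 1.25078991e-04,  9.48953369e-01,  3.15416372e-01,
        -8.07775314e-02],
       [-3.92657928e-05, -3.15416369e-01,  9.48953377e-01,
        -1.42353065e-01],
       [ 0.00000000e+00,  0.00000000e+00,  0.00000000e+00,
         1.00000000e+00]])}
```

>>> send_rows(motion=[-2.83,-1.96,0,-0.022,0,-2.83,-1.96,0,0,0,-2.83,-1.96,0,0,0,-2.83,-1.96,0,0,0,-2.83,-1.96,0,0,0,-2.83,-1.96,0,0,0,-2.83,-1.96,0,0,0,-2.83,-1.96,0,0,0,0,0,0,0,0,0,0,0,0,0])

```text
time: 2.7
eef_pos: [0.5437, 0.0035, 0.2341]
tcp_rot: [0.73, -0.684, 0.007, -0.001]
contact_force: [-0.2, -0.5, -1.1]
opening: 0.003
```

Run:
```python
from h import *
st=stat();p,d=snap('wrist','w0')
cv2.imwrite('pics/w0b.png',cv2.convertScaleAbs(p[:,:,::-1],alpha=1.6))
```

```text
t 2.7 slide mm [16.6 15.6] z 234.1 yawerr 0.0085 F slide [-0.2 -0.5] -1.1 open 0.003 tilt [ 0.0119 -0.0084]
```

View pics/w0b.png

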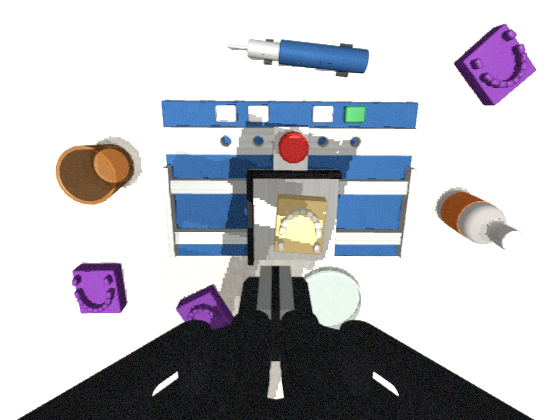

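```bash
cat >> h.py <<'E'
def meas(name,st=None,f='x'):
    st=ctrl.get_state();p,d=snap('wrist',name)
    hsv=cv2.cvtColor(p,cv2.COLOR_RGB2HSV)
    P=cloud('wrist',d,st);S=w2s(P);Z=P[...,2]*1000
    kn=((hsv[...,0]<8)|(hsv[...,0]>172))&(hsv[...,1]>150)&(Z>74)&(abs(S[...,0]-60)<25)
    if kn.sum()>20:
        cc=np.argwhere(kn).mean(0);print('knob top px',cc[::-1].round(1),'slide',w2s(plane('wrist',cc[1],cc[0],.082,st)).round(1),'z',np.median(Z[kn]).round(1))
    gr=(hsv[...,0]>50)&(hsv[...,0]<75)&(hsv[...,1]>120)&(abs(Z-20)<6)
    if gr.sum()>20:
        cc=np.argwhere(gr).mean(0);print('green',cc[::-1].round(1),w2s(plane('wrist',cc[1],cc[0],.02,st)).round(1))
    inb=(S[...,0]>-66)&(S[...,0]<28)&(abs(S[...,1])<115)
    tm=((hsv[...,0]>12)&(hsv[...,0]<32)&(hsv[...,1]>70)&inb&(Z>48)).astype(np.uint8)
    tm=cv2.morphologyEx(tm,cv2.MORPH_CLOSE,np.ones((9,9)))
    cs=cv2.findContours(tm,0,2)[0]
    if cs:
        c=max(cs,key=cv2.contourArea);W=np.array([w2s(plane('wrist',q[0][0],q[0][1],.055,st)) for q in c],np.float32)
        r=cv2.minAreaRect(W);bp=cv2.boxPoints(r);print('cast ctr slide',np.round(r[0],1),'size',np.round(r[1],1),'ang',round(r[2],2),'corners',bp.round(1).tolist())
    fm=(hsv[...,2]<60)&(abs(Z-48)<5)&(S[...,0]>-70)&(S[...,0]<45)&(abs(S[...,1])<130)
    cv2.imwrite('pics/'+name+'m.png',np.uint8(fm)*120+tm*255)
    return p,d,S,Z,st,fm
E
python3 - <<'E'
from h import *
p,d,S,Z,st,fm=meas('w1')
# fences by height
q=S[fm];a=q[(q[:,0]>20)];print(np.percentile(a[:,0],[2,50,98]),np.percentile(q[:,1],[2,98]))
b=q[(q[:,0]<10)];print(np.percentile(b[:,1],[2,50,98]))
cv2.imwrite('pics/w1c.png',cv2.resize(cv2.convertScaleAbs(p[90:275,150:430,::-1],alpha=1.2),None,fx=2.85,fy=2.85,interpolation=2))
for n,(x,y) in dict(h64=(226,141),h32=(259,140),hm32=(323,141),hm64=(355,141)).items(): print(n,w2s(plane('wrist',x,y,.028,st)))
E
```

```text
knob top px [292.7 147.1] slide [59.7 -0.3] z 81.4
green [354.2 113.5] [ 85.3 -63.9]
cast ctr slide [-19.8 -10.1] size [47.5 57.1] ang 86.49 corners [[-49.70000076293945, -32.099998474121094], [7.199999809265137, -35.599998474121094], [10.199999809265137, 11.899999618530273], [-46.79999923706055, 15.399999618530273]]
[22.09913549 29.09465799 32.03189913] [-45.53084224  42.14605491]
[36.7074925  39.38157498 42.50157894]
h64 [58.64267837 62.24800576]
h32 [59.82433688 29.81324268]
hm32 [ 59.27218454 -33.22485002]
hm64 [ 59.48052696 -64.82270595]
```

View pics/w1c.png

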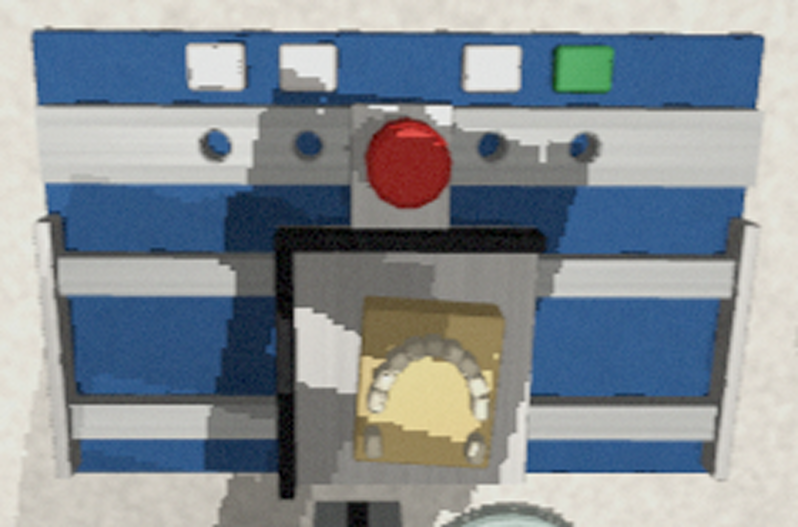

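>>> send_rows(motion=[0.66,2.06,0,0.008,0,0.66,2.06,0,0,0,0.66,2.06,0,0,0,0.66,2.06,0,0,0,0,0,2,0,0,0,0,2,0,0,0,0,2,0,0,0,0,2,0,0,0,0,2,0,0,0,0,0,0,0])

```text
time: 3.8
eef_pos: [0.457, -0.0415, 0.1327]
tcp_rot: [0.719, -0.695, 0.011, -0.001]
contact_force: [-0.7, 0.4, 0.3]
opening: -0.001
```

```bash
python3 -c "
from h import *
stat()"
```

```text
t 3.8 slide mm [-72.5 -24.4] z 132.7 yawerr -0.0211 F slide [-0.7  0.5] 0.3 open -0.001 tilt [ 0.0181 -0.0135]
```

>>> send_rows(motion=[-0.67,0,1,-0.01,0,-0.67,0,1.5,-0.011,0,0,0,1.5,0,0,0,0,1.5,0,0,0,0,1.5,0,0,0,0,1,0,0,0,0,0,0,0])

```text
time: 4.5
eef_pos: [0.4617, -0.0309, 0.0552]
tcp_rot: [0.726, -0.688, 0.017, -0.004]
contact_force: [0.9, -0.6, 0.6]
opening: 0.001
```

```bash
python3 -c "
from h import *
stat()"
```

```text
t 4.5 slide mm [-67.2 -14.1] z 55.2 yawerr -0.0023 F slide [ 0.8 -0.7] 0.6 open 0.001 tilt [ 0.0297 -0.0168]
```

>>> send_rows(motion=[-0.3,0,0.7,0,0,0,0,0.6,0,0,0,0,0,0,0])

```text
time: 4.8
eef_pos: [0.4634, -0.0282, 0.0431]
tcp_rot: [0.726, -0.688, 0.018, -0.005]
contact_force: [-0.4, -0.9, 0.5]
opening: 0.0
```

```bash
python3 -c "
from h import *
stat();meas('w2')"
```

```text
t 4.8 slide mm [-65.3 -11.6] z 43.1 yawerr -0.0023 F slide [-0.4 -0.8] 0.5 open 0.0 tilt [ 0.0332 -0.0177]
cast ctr slide [-20.8 -10.5] size [47.3 55.4] ang 86.37 corners [[-50.0, -32.29999923706055], [5.400000095367432, -35.79999923706055], [8.399999618530273, 11.300000190734863], [-47.0, 14.800000190734863]]
```

View pics/w2.png

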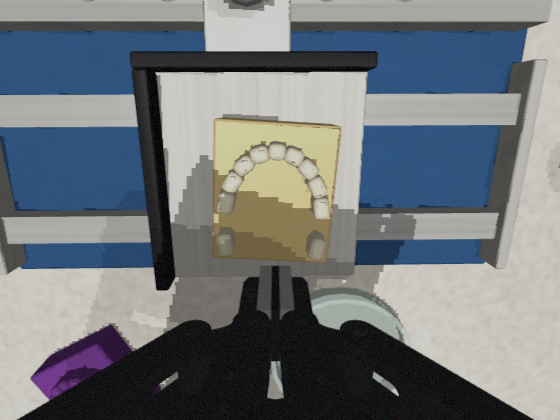

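>>> send_rows(motion=[0,-0.5,0,0,0,0,-0.5,0,0,0,0,-0.5,0,0,0,0,0,0,0,0])

```text
time: 5.25
eef_pos: [0.4805, -0.0276, 0.0448]
tcp_rot: [0.726, -0.688, 0.019, -0.005]
contact_force: [0.1, -0.5, -0.2]
opening: 0.005
```

```bash
python3 -c "
from h import *
stat();meas('w3')"
```

```text
t 5.25 slide mm [-48.2 -11.9] z 44.8 yawerr -0.0024 F slide [ 0.1 -0.5] -0.2 open 0.005 tilt [ 0.0349 -0.0183]
knob top px [238.4  19.5] slide [51.7 -1.1] z 81.4
cast ctr slide [-8.9 -9.4] size [47.1 56.1] ang 89.81 corners [[-37.099998474121094, -32.900001525878906], [19.100000381469727, -33.0], [19.200000762939453, 14.100000381469727], [-36.900001525878906, 14.300000190734863]]
```

>>> send_rows(motion=[0,-0.35,0.05,0,0,0,-0.3,0.05,0,0,0,0,0,0,0])

```text
time: 5.6
eef_pos: [0.487, -0.0272, 0.044]
tcp_rot: [0.726, -0.688, 0.018, -0.005]
contact_force: [0.3, -0.0, 0.2]
opening: -0.002
```

```bash
python3 -c "
from h import *
stat();meas('w4')"
```

```text
t 5.6 slide mm [-41.7 -11.8] z 44.0 yawerr -0.0023 F slide [ 0.3 -0. ] 0.2 open -0.002 tilt [ 0.0337 -0.0182]
knob top px [238.2  30.3] slide [55.4 -0.9] z 81.5
green [392.7   4.9] [ 77.6 -63.1]
cast ctr slide [-4.  -9.3] size [58.7 47.1] ang 0.16 corners [[-33.29999923706055, 14.100000381469727], [-33.20000076293945, -33.0], [25.399999618530273, -32.79999923706055], [25.299999237060547, 14.300000190734863]]
```

>>> send_rows(motion=[0,-0.15,0,0,0,0,-0.15,0,0,0])

```text
time: 5.85
eef_pos: [0.4881, -0.0269, 0.0437]
tcp_rot: [0.726, -0.687, 0.016, -0.003]
contact_force: [-7.3, -2.6, 5.2]
opening: 0.001
```

```bash
python3 -c "
from h import *
stat()"
```

```text
t 5.85 slide mm [-40.6 -11.6] z 43.7 yawerr -0.0014 F slide [-7.4 -2.2] 5.2 open 0.001 tilt [ 0.0281 -0.018 ]
```

>>> send_rows(motion=[0,0.8,0,0,0,0,0.5,-1.5,0,0,0,0,-1.8,0,0,0,0,-1.5,0,0,1.2,-1.2,0,0,0,1.2,-1.2,0,0,0,1.2,-1.2,0,0,0,1.1,-1.1,0,0,0,0,0,0,0,0])

```text
time: 6.75
eef_pos: [0.5239, -0.0721, 0.0956]
tcp_rot: [0.726, -0.687, 0.021, -0.007]
contact_force: [0.0, 0.3, 0.1]
opening: 0.002
```

```bash
python3 -c "
from h import *
stat();meas('w5')"
```

```text
t 6.75 slide mm [ -7.4 -58.7] z 95.6 yawerr -0.0021 F slide [0.  0.3] 0.1 open 0.002 tilt [ 0.0391 -0.0185]
knob top px [145.9 132.6] slide [59.3 -2.1] z 81.5
green [283.3  82.5] [ 84.7 -65.2]
cast ctr slide [ -0.9 -10.1] size [56.9 47.8] ang 0.05 corners [[-29.399999618530273, 13.800000190734863], [-29.299999237060547, -34.0], [27.600000381469727, -33.900001525878906], [27.5, 13.800000190734863]]
```

>>> send_rows(motion=[0.2,-0.3,1.3,0,0,0,0,1.5,0,0,0,0,1.5,0,0,0,0,0.8,0,0,0,0,0,0,0])

```text
time: 7.3
eef_pos: [0.5248, -0.0716, 0.0391]
tcp_rot: [0.726, -0.687, 0.018, -0.006]
contact_force: [0.1, -0.5, -0.2]
opening: 0.001
```

```bash
python3 -c "
from h import *
stat();meas('w6')"
```

```text
t 7.3 slide mm [ -6.5 -58.3] z 39.1 yawerr -0.0005 F slide [ 0.1 -0.5] -0.2 open 0.001 tilt [ 0.0353 -0.0162]
knob top px [ 84.1 146.1] slide [59.6 -2.9] z 81.5
green [289.4  73.9] [ 84.8 -64.8]
cast ctr slide [ -1.4 -10.7] size [59.6 48.8] ang 0.55 corners [[-31.399999618530273, 13.399999618530273], [-31.0, -35.400001525878906], [28.700000762939453, -34.79999923706055], [28.200000762939453, 14.0]]
```

View pics/w6.png

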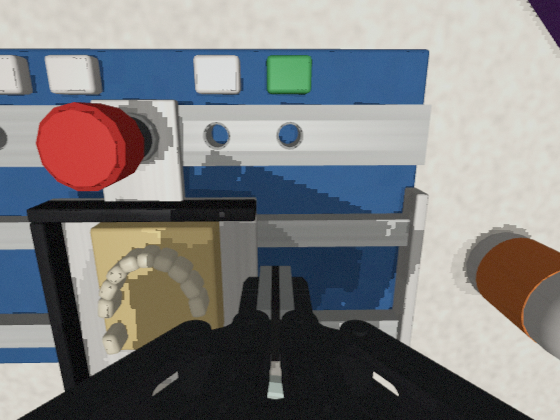

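>>> send_rows(motion=[-0.6,-0.35,-0.2,0,0,-0.6,0,0,0,0,-0.5,0,0,0,0,-0.5,0,0,0,0,0,0,0,0,0])

```text
time: 7.85
eef_pos: [0.5287, -0.0476, 0.0436]
tcp_rot: [0.727, -0.687, 0.021, -0.007]
contact_force: [-0.6, 0.4, 0.1]
opening: -0.001
```

```bash
python3 -c "
from h import *
stat();meas('w7')"
```

```text
t 7.85 slide mm [ -1.2 -34.6] z 43.6 yawerr 0.0003 F slide [-0.5  0.4] 0.1 open -0.001 tilt [ 0.0398 -0.0179]
knob top px [170.2 161.2] slide [59.7 -1.7] z 81.5
green [342.4  86.9] [ 85.1 -65.6]
cast ctr slide [8.3 2.5] size [41.  48.8] ang 0.0 corners [[-12.199999809265137, 26.899999618530273], [-12.199999809265137, -21.899999618530273], [28.799999237060547, -21.899999618530273], [28.799999237060547, 26.899999618530273]]
```

>>> send_rows(motion=[-0.4,0,0,0,0,-0.35,0,0,0,0,-0.2,0,0,0,0,0,0,0,0,0])

```text
time: 8.3
eef_pos: [0.5285, -0.0379, 0.0438]
tcp_rot: [0.727, -0.687, 0.021, -0.007]
contact_force: [0.2, 0.5, 0.8]
opening: -0.0
```

```bash
python3 -c "
from h import *
stat();meas('w8')"
```

```text
t 8.3 slide mm [ -0.9 -24.9] z 43.8 yawerr 0.0001 F slide [0.2 0.5] 0.8 open -0.0 tilt [ 0.0407 -0.0186]
knob top px [198.1 162. ] slide [59.7 -0.4] z 81.5
green [361.7  88. ] [ 85.  -64.9]
cast ctr slide [ 9.4 12.5] size [48.6 38.5] ang 89.59 corners [[-10.0, -11.600000381469727], [28.5, -11.899999618530273], [28.899999618530273, 36.70000076293945], [-9.699999809265137, 36.900001525878906]]
```

Nearly there; fine pushes until force rises.

>>> send_rows(motion=[-0.15,0,0,0,0,-0.12,0,0,0,0,-0.12,0,0,0,0])

```text
time: 8.65
eef_pos: [0.5286, -0.0369, 0.0441]
tcp_rot: [0.728, -0.686, 0.023, -0.005]
contact_force: [-0.7, -5.8, 0.5]
opening: 0.003
```

```bash
python3 -c "
from h import *
stat()"
```

```text
t 8.65 slide mm [ -0.8 -23.9] z 44.1 yawerr 0.0026 F slide [-1.  -5.8] 0.5 open 0.003 tilt [ 0.041  -0.0249]
```

>>> send_rows(motion=[0.5,0,0,0,0,1,0,-0.5,0,0,1,0,-1.5,0,0,0,0,-2,0,0,0,0,-2,0,0,0,0,-2,0,0,0,0,-1.5,0,0,0,0,0,0,0])

```text
time: 9.45
eef_pos: [0.5261, -0.0627, 0.1445]
tcp_rot: [0.726, -0.687, 0.021, -0.007]
contact_force: [0.7, 0.2, -0.6]
opening: -0.002
```

```bash
python3 -c "
from h import *
stat();p=meas('w9')[0]
cv2.imwrite('pics/w9c.png',cv2.resize(cv2.convertScaleAbs(p[100:340,60:400,::-1],alpha=1.2),None,fx=2.3,fy=2.3,interpolation=2))"
```

```text
t 9.45 slide mm [ -4.6 -49.5] z 144.5 yawerr -0.0021 F slide [0.7 0.1] -0.6 open -0.002 tilt [ 0.0411 -0.0191]
knob top px [188.1 132.9] slide [59.3 -0.5] z 81.5
green [293.1  91.4] [ 85.3 -65.3]
cast ctr slide [-0.9 12.8] size [56.9 48.5] ang 0.04 corners [[-29.399999618530273, 37.099998474121094], [-29.299999237060547, -11.399999618530273], [27.600000381469727, -11.399999618530273], [27.5, 37.099998474121094]]
```

View pics/w9c.png

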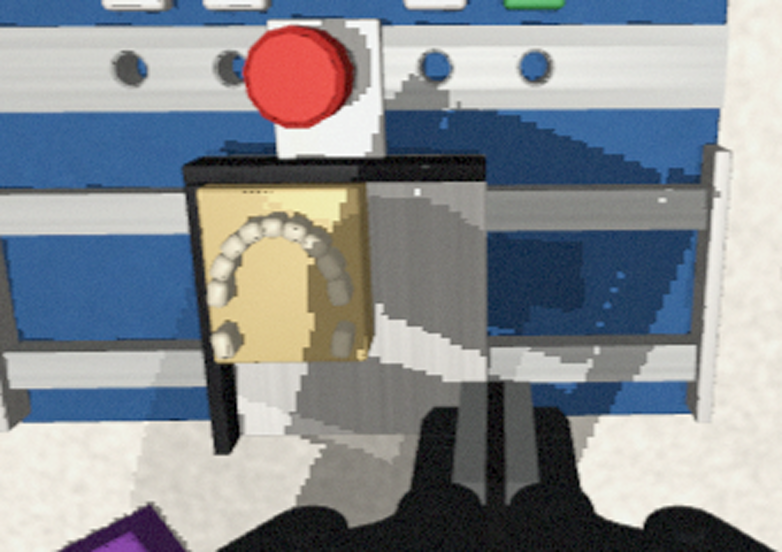

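>>> send_rows(motion=[-1.0,-1.3,0,0,4.8,-1.0,-1.3,0,0,4.8,-1.0,-1.3,0,0,4.8,-1.0,-1.3,0,0,4.8,-0.8,-0.9,0,0,4.8,0,0,1,0,4.8,0,0,1,0,4.8,0,0,1,0,4.8,0,0,0,0,4.8])

```text
time: 10.4
eef_pos: [0.5871, -0.0051, 0.1046]
tcp_rot: [0.727, -0.687, 0.015, -0.004]
contact_force: [-0.2, 0.1, -1.5]
opening: 0.567
```

```bash
python3 -c "
from h import *
stat();r=meas('w10');S,Z=r[2],r[3]
m=(abs(S[...,0]-50)<8)&(abs(S[...,1])<60);print([ (a,np.median(Z[m&(abs(S[...,1]-a)<4)]).round(0) if (m&(abs(S[...,1]-a)<4)).any() else None) for a in range(-50,51,10)])
print(R.from_quat(ctrl.get_state()['tcp_rot']).as_matrix().round(3))"
```

```text
t 10.4 slide mm [59.4  4.5] z 104.6 yawerr -0.0002 F slide [-0.2  0.1] -1.5 open 0.567 tilt [ 0.0282 -0.0152]
knob top px [282.  259.2] slide [60.9  0.8] z 81.4
green [374.  186.2] [ 85.9 -63.2]
cast ctr slide [ 0.7 13.6] size [59.5 47.6] ang 0.21 corners [[-29.100000381469727, 37.29999923706055], [-29.0, -10.300000190734863], [30.600000381469727, -10.100000381469727], [30.399999618530273, 37.5]]
[(-50, np.float64(164.0)), (-40, np.float64(164.0)), (-30, np.float64(28.0)), (-20, np.float64(127.0)), (-10, np.float64(81.0)), (0, np.float64(82.0)), (10, np.float64(81.0)), (20, np.float64(28.0)), (30, np.float64(123.0)), (40, np.float64(28.0)), (50, np.float64(162.0))]
[[ 0.056 -0.998  0.029]
 [-0.998 -0.056 -0.015]
 [ 0.017 -0.028 -0.999]]
```

View pics/w10.png

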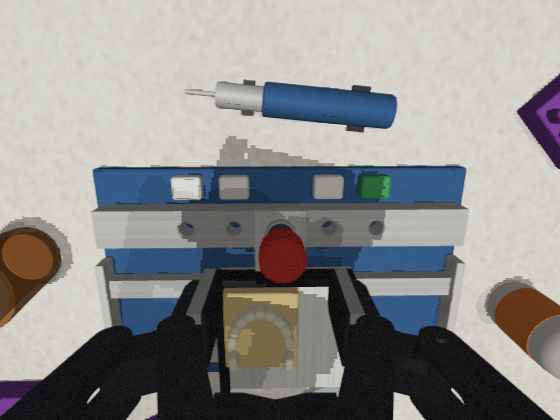

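>>> send_rows(motion=[0.35,0,1,0,4.8,0,0,1,0,4.8,0,0,1,0,4.8,0,0,1,0,4.8,0,0,0.8,0,4.8,0,0,0,0,4.8])

```text
time: 11.05
eef_pos: [0.5887, -0.0112, 0.0535]
tcp_rot: [0.726, -0.688, 0.016, -0.005]
contact_force: [-0.3, -0.3, -0.1]
opening: 0.561
```

```bash
python3 -c "
from h import *
stat();meas('w11')"
```

```text
t 11.05 slide mm [60.7 -1.6] z 53.5 yawerr -0.0025 F slide [-0.3 -0.3] -0.1 open 0.561 tilt [ 0.0296 -0.0156]
knob top px [271.1 315.2] slide [62.2  0.6] z 81.4
green [389.4 208.4] [ 86.2 -63. ]
cast ctr slide [15.3 10.6] size [43.9 32.2] ang 85.09 corners [[-2.5999999046325684, -9.899999618530273], [29.5, -12.600000381469727], [33.29999923706055, 31.100000381469727], [1.2000000476837158, 33.900001525878906]]
```

View pics/w11.png

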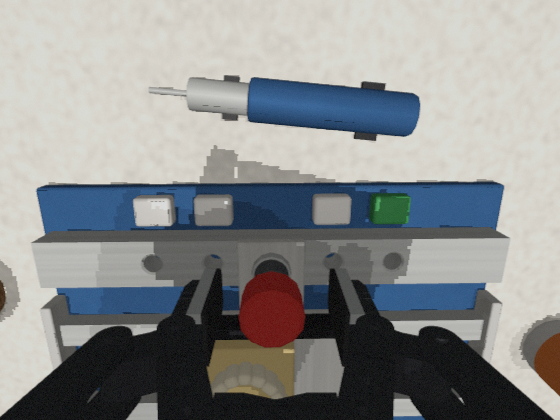

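>>> send_rows(motion=[-0.15,0,0,0,3.2,0,0,0,0,2,0,0,0,0,2,0,0,0,0,2,0,0,0,0,2], grip_force=50)

```text
time: 11.6
eef_pos: [0.5893, -0.0097, 0.0547]
tcp_rot: [0.726, -0.688, 0.017, -0.005]
contact_force: [0.6, -0.3, -0.5]
opening: 0.28
```

```bash
python3 -c "
from h import *
stat()"
```

```text
t 11.6 slide mm [61.4 -0.1] z 54.7 yawerr -0.0024 F slide [ 0.6 -0.3] -0.5 open 0.28 tilt [ 0.0314 -0.0162]
```

>>> send_rows(motion=[0,0,-0.4,0,2,0,0,-0.4,0,2,0,0,-0.2,0,2])

```text
time: 11.9
eef_pos: [0.5891, -0.0096, 0.0635]
tcp_rot: [0.726, -0.688, 0.018, -0.006]
contact_force: [3.3, 0.1, -7.1]
opening: 0.289
```

```bash
python3 -c "
from h import *
stat();meas('w12')"
```

```text
t 11.9 slide mm [61.2  0. ] z 63.5 yawerr -0.0028 F slide [ 3.3 -0.1] -7.1 open 0.289 tilt [ 0.0331 -0.0161]
knob top px [274.9 309.6] slide [58.7  0.6] z 90.0
green [386.2 204.6] [ 86.2 -63. ]
cast ctr slide [9.2 3.4] size [26.9 39.8] ang 89.69 corners [[-10.800000190734863, -10.0], [29.0, -10.199999809265137], [29.200000762939453, 16.700000762939453], [-10.699999809265137, 16.899999618530273]]
```

>>> send_rows(motion=[0,0,-0.2,0,2,0,0,0,0,2])

```text
time: 12.15
eef_pos: [0.5891, -0.0095, 0.0652]
tcp_rot: [0.726, -0.688, 0.018, -0.006]
contact_force: [3.3, -1.2, -7.4]
opening: 0.285
```

```bash
python3 -c "
from h import *
stat();meas('w13')"
```

```text
t 12.15 slide mm [61.2  0.1] z 65.2 yawerr -0.0029 F slide [ 3.2 -1.4] -7.4 open 0.285 tilt [ 0.0337 -0.016 ]
knob top px [274.9 309. ] slide [57.9  0.7] z 91.6
green [385.4 203.9] [ 86.1 -63. ]
cast ctr slide [-3.6  9.8] size [26.3 17.4] ang 77.22 corners [[-15.0, -1.100000023841858], [2.0, -4.900000095367432], [7.800000190734863, 20.700000762939453], [-9.199999809265137, 24.5]]
```

>>> send_rows(motion=[0.15,0,0,0,2,0.3,0,0,0,2,0.4,0,0,0,2,0.4,0,0,0,2,0.4,0,0,0,2,0.4,0,0,0,2,0.4,0,0,0,2,0.4,0,0,0,2,0.4,0,0,0,2,0.3,0,0,0,2,0.2,0,0,0,2,0.1,0,0,0,2])

```text
time: 13.4
eef_pos: [0.5914, -0.0499, 0.065]
tcp_rot: [0.725, -0.688, 0.017, -0.007]
contact_force: [4.3, 0.9, -8.2]
opening: 0.283
```

```bash
python3 -c "
from h import *
stat();meas('w14')"
```

```text
t 13.4 slide mm [ 61.2 -40.4] z 65.0 yawerr -0.0039 F slide [4.3 0.7] -8.2 open 0.283 tilt [ 0.0344 -0.0129]
knob top px [274.8 309.2] slide [ 57.9 -39.8] z 91.4
green [316.  204.5] [ 86.2 -64. ]
cast ctr slide [ -3.4 -30.6] size [26.2 17.3] ang 77.34 corners [[-14.699999809265137, -41.5], [2.200000047683716, -45.29999923706055], [7.900000095367432, -19.700000762939453], [-9.0, -15.899999618530273]]
```

View pics/w14.png

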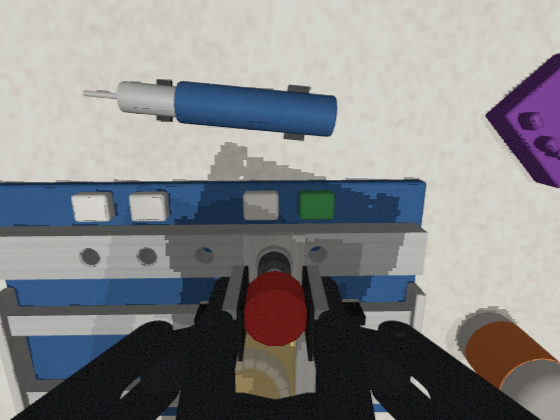

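>>> send_rows(motion=[0.15,0,0,0,2,0.3,0,0,0,2,0.4,0,0,0,2,0.4,0,0,0,2,0.4,0,0,0,2,0.3,0,0,0,2,0.2,0,0,0,2,0.1,0,0,0,2,0,0,0,0,2])

```text
time: 14.35
eef_pos: [0.5928, -0.0743, 0.0654]
tcp_rot: [0.725, -0.688, 0.017, -0.007]
contact_force: [5.1, 1.6, -8.7]
opening: 0.28
```

```bash
python3 -c "
from h import *
stat();meas('w15')"
```

```text
t 14.35 slide mm [ 61.3 -64.8] z 65.4 yawerr -0.0039 F slide [5.2 1.3] -8.7 open 0.28 tilt [ 0.0347 -0.0128]
knob top px [274.8 309. ] slide [ 57.8 -64.3] z 91.7
green [273.5 205. ] [ 86.  -64.5]
cast ctr slide [ -3.6 -55. ] size [26.2 17.5] ang 77.35 corners [[-15.0, -65.9000015258789], [2.0, -69.69999694824219], [7.800000190734863, -44.099998474121094], [-9.199999809265137, -40.29999923706055]]
```

>>> send_rows(motion=[-0.08,0,0.2,0,2,0,0,0.3,0,2,0,0,0.3,0,2,0,0,0.15,0,2,0,0,0,0,2])

```text
time: 14.9
eef_pos: [0.5929, -0.0739, 0.056]
tcp_rot: [0.726, -0.688, 0.017, -0.006]
contact_force: [2.4, 1.2, -4.8]
opening: 0.281
```

```bash
python3 -c "
from h import *
stat();meas('w16')"
```

```text
t 14.9 slide mm [ 61.4 -64.4] z 56.0 yawerr -0.0028 F slide [2.5 1.1] -4.8 open 0.281 tilt [ 0.0334 -0.014 ]
knob top px [274.8 313.9] slide [ 61.6 -63.7] z 82.7
green [274.5 209.5] [ 86.1 -64.5]
cast ctr slide [ 14.2 -60.9] size [30.2 32.5] ang 83.73 corners [[-3.5999999046325684, -74.19999694824219], [28.700000762939453, -77.69999694824219], [32.0, -47.70000076293945], [-0.30000001192092896, -44.20000076293945]]
```

>>> send_rows(motion=[0,0,0.05,0,2.8,0,0,0,0,3.2,0,0,0,0,4.8,0,0,0,0,4.8,0,0,0,0,4.8])

```text
time: 15.45
eef_pos: [0.594, -0.0751, 0.0597]
tcp_rot: [0.726, -0.687, 0.018, -0.006]
contact_force: [-0.0, -0.5, 0.1]
opening: 0.566
```

```bash
python3 -c "
from h import *
stat();meas('w17')"
```

```text
t 15.45 slide mm [ 62.4 -65.6] z 59.7 yawerr -0.0019 F slide [-0.1 -0.5] 0.1 open 0.566 tilt [ 0.0344 -0.0165]
knob top px [271.8 310.1] slide [ 62.  -63.8] z 81.4
green [272.  209.3] [ 86.2 -64.5]
cast ctr slide [ 13.1 -52.7] size [45.  36.2] ang 87.46 corners [[-6.0, -74.30000305175781], [30.200000762939453, -76.0], [32.20000076293945, -31.0], [-4.0, -29.399999618530273]]
```

View pics/w17.png

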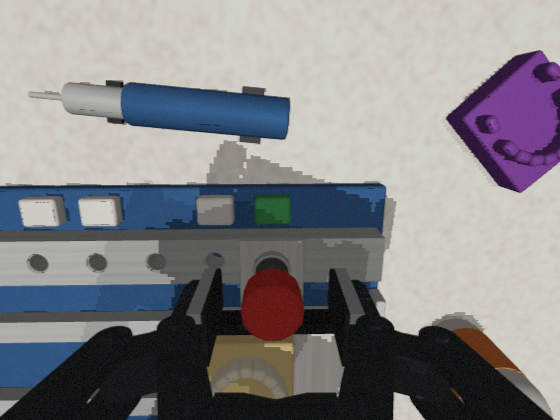

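Plunger home (knob top 81.4 mm, the same as at the start). Retreat upwards and check the cast.

>>> send_rows(motion=[0,0,-1,0,4.8,0,0,-1.5,0,4.8,0,0,-2,0,4.8,0,0,-2,0,4.8,0,0,-2,0,4.8,0,2,-1,0,4.8,0,2,0,0,4.8,0,1.5,0,0,4.8,0,0,0,0,4.8])

```text
time: 16.4
eef_pos: [0.5367, -0.0771, 0.1685]
tcp_rot: [0.726, -0.687, 0.023, -0.008]
contact_force: [1.1, 0.4, 0.0]
opening: 0.561
```

Run:
```python
from h import *
stat();p=meas('w18')[0]
cv2.imwrite('pics/w18b.png',cv2.convertScaleAbs(p[:,:,::-1],alpha=1.2))
pt,d=snap('top','top2');P=cloud('top',d)
for t in('bottle','cup','dish','handpiece'):
    for r in spotter.trace(t,'top')[:2]:
        print(t,round(r['conf'],2),r['bbox'],np.median(P[r['mask']&(d>0)],0).round(3))
```

```text
t 16.4 slide mm [  5.1 -64.5] z 168.5 yawerr -0.0011 F slide [1.2 0.3] 0.0 open 0.561 tilt [ 0.0453 -0.0203]
knob top px [271.2 146.1] slide [ 59.5 -63.8] z 81.5
green [271.6 106.9] [ 85.2 -65. ]
cast ctr slide [ -0.5 -50.4] size [47.8 57.5] ang 89.38 corners [[-29.5, -74.0], [28.0, -74.5999984741211], [28.5, -26.799999237060547], [-29.0, -26.200000762939453]]
cup 0.73 [205.4, 203.1, 24.9, 25.8] [0.553 0.181 0.027]
handpiece 0.81 [284.8, 154.0, 44.1, 14.0] [ 0.667 -0.013  0.019]
```

View pics/w18b.png

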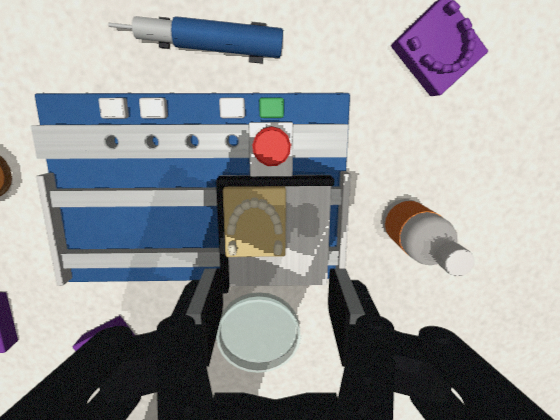

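Run:
```python
from h import *
st=stat();p,d=snap('wrist','w19')
for t in('bottle','dish','handpiece'):
    for r in spotter.trace(t,'wrist')[:2]:
        q=cloud('wrist',d,st)[r['mask']&(d>0)]
        print(t,round(r['conf'],2),r['bbox'],np.median(q,0).round(3),np.percentile(q,[3,97],axis=0).round(3).tolist())
z=np.load('pics/top0.npz');q=cloud('top',z['d'])[158:168,278:338].reshape(-1,3);q=q[q[:,2]>.008];print(np.percentile(q,[3,97],axis=0).round(3))
```

```text
t 16.7 slide mm [  6.4 -64.6] z 166.9 yawerr -0.0006 F slide [0.8 0.1] 0.2 open 0.563 tilt [ 0.0439 -0.0197]
bottle 0.72 [381.6, 199.4, 96.2, 80.8] [ 0.53  -0.192  0.07 ] [[0.512, -0.208, 0.011], [0.544, -0.18, 0.105]]
dish 0.78 [214.4, 297.1, 85.4, 79.4] [ 0.396 -0.071  0.003] [[0.36, -0.108, 0.001], [0.439, -0.034, 0.015]]
dish 0.34 [222.3, 188.3, 64.0, 69.7] [ 0.532 -0.063  0.055] [[0.503, -0.086, 0.053], [0.556, -0.041, 0.065]]
handpiece 0.76 [104.4, 15.3, 175.9, 49.5] [ 0.666 -0.024  0.019] [[0.656, -0.074, 0.003], [0.677, 0.035, 0.022]]
[[ 0.658 -0.075  0.011]
 [ 0.673  0.034  0.024]]
```

View pics/top2.png

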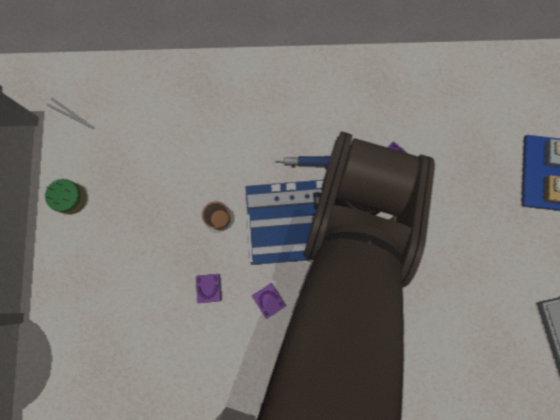

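All bystanders are where they started. The arm hides part of the handpiece in the top view, but the wrist view confirms it. The tool is clear of everything, so I'm handing in.

```bash
python3 -c "
from plant import workorder
print(workorder.sign_off())"
```

```text
the job is handed in; nothing more can be done
None
```

The job is handed in at about 17 s of the 64 s allowed. The sign-off gives no verdict, so the results below are my own camera and force measurements.

**What I did:**
- **Cast:** With the carriage locked, I pushed the tan cast along the bed with shut fingers. I pushed it into the +x fence until I felt about 7 N, then into the +y fence until about 6 N.
- **Plunger:** I gripped the red knob, lifted it about 10 mm, moved the carriage 64 mm in slide −y to the green-tag hole, lowered the plunger and let go.

**What the checks showed:**

| Check | Measured | Expected |
|---|---|---|
| Cast before unlocking (slide frame, mm) | (−0.9, 12.8), turned under 0.1° | (−1, 13) |
| Cast at the end (slide frame, mm) | (−0.5, −50.4), turned about 0.6° | (−1, −51) |
| Knob top, released | 81.4 mm, same as at the start, so the plunger is home | 82 mm |
| Knob along the travel | y = −63.8 mm | −64 mm |

- **Bystanders:** The cup matches its start in the top view. The bottle, dish and handpiece match in the wrist view to within about 10 mm; the bottle's 10 mm probably comes from viewing it at a different angle.
- **Disagreement:** The final top view put the handpiece 11 mm off, because the arm hid half of it. The wrist view gave its end points within 4 mm of the start.
- **Failed check:** The final top view did not find the bottle or dish, since the arm covered them.
- **Tool tilt:** The tool slowly tilted by about 0.05 rad over the run, with no visible effect on the result.

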